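# Seat a ball-bottomed housing in a carriage ring and feed it under the guard

## Task

The white ball-bottomed housing leans in its waiting stand: set it gently into the ring of the screw station's carriage, sitting level and centred, and let go of it. Then, with the wooden push stick behind the carriage and your hand off the station and the housing, feed the carriage under the guard fully home against its stop, with the housing still level. Finally draw the stick out and leave it lying on the bench outside the guard; leave the tub and the screwdriver alone.

Things in the scene. Friction and masses are not known exactly. Their poses are not given: they have to be found in the camera images.
- housing: White plastic housing, loose, 0.2 kg: a ball of 64 mm diameter, on it a coaxial neck of 44 mm diameter whose top is 36 mm above the ball's centre, with two steel studs to 46 mm. Origin: ball centre; z along the neck to the studs. Balanced about its centre, it keeps whatever tilt it is left with in a ring. It starts leaning 22 degrees in the stand's ring, ball centre 47 mm above the bench.
- stand: Waiting stand, fixed to the bench: plywood square 85 mm wide and 12 mm high with an aluminium ring on it, 68 mm outside and 48 mm inside diameter, top 26 mm above the bench. Origin on the bench under the ring's axis, z up.
- station: Screw station, fixed. Origin on the bench at the middle of the guard's mouth; x = feed direction (into the guard), z up. Aluminium bed 6 mm high, 92 mm wide, from x -180 to +155 mm. The guard, x 0 to 155 mm, has a grey mouth frame and clear sides and top; outside 136 mm wide, 121 mm high; mouth 100 mm wide, 105 mm high, open to -x.
- nest (a point): Centre of the carriage's ring, level with the ring's top, 26 mm above the bench; axes as station. Aluminium ring, 68 mm outside, 48 mm inside diameter, 14 mm high, on a plate 90 by 74 mm. A seated housing has its ball centre 21 mm above this point. Dark push plate across the carriage's rear (-x) end: 64 mm wide, 6 to 36 mm above the bench, rear face 45 mm behind this point.
- carriage (a joint): Travel of the carriage along the station's x, m: 0 = outermost, 0.18 = fully home against the stop under the guard. The nest is at station x = -0.11 + travel. It starts at 0 to 0.03, slides with about 3 N of friction and stays where it is left.
- push_stick: Wooden push stick, loose, 0.16 kg, lying on the bench: bar 190 mm long, 26 mm wide, 14 mm high, with an upright grip block 60 mm long, 20 mm wide, its top 62 mm above the bar's underside. Origin on the underside below the grip block's middle (near the balance point); x along the bar to the pushing tip at +145 mm (other end at -45 mm), z up.
- stick_tip (a point): Middle of the push stick's front end face, 145 mm ahead of its origin and 7 mm above its underside.
- tub: Bystander: small tub with a screw lid, loose, 68 mm diameter, 55 mm high, origin under its centre.
- screwdriver: Bystander: screwdriver about 180 mm long lying on the bench along its x.
Things that resemble listed ones, but are neither listed nor needed, are in the scene too. There is more than one size of the housing; the job needs the smallest.

How it is judged:
By the outcome, as a careful person would: the job done as asked, in the order asked, and still so for the second after the job is handed in, with the robot touching nothing.
It also fails if it takes over 67 s, if anything falls off the work surface, if the arm or the gripper's body presses on something with over 40 N, if the wrist force passes 120 N, or if a joint passes its speed limit or range.

## Robot

A 7-joint arm with a two-finger parallel gripper is mounted at the origin on the work surface. World frame = base frame: x ahead of the robot, y to its left, z up, the work surface at z = 0. Lengths are in mm, angles in rad, forces in N, time in s.
With the tool pointing down it reaches from about 400 to 900 mm from the base axis. Payload 5.6 kg.
Tool frame: the origin (TCP) lies midway between the tips of the shut fingers; the grasp point (between the pads) lies 19 mm behind it; z points along the fingers, y is the line along which they close (so a half turn about z gives the same grasp; the last joint's range is limited). The gripper opens to 92 mm and grips with 3 to 60 N. Pads are 20 mm wide; open, the fingers measure 128 mm over their backs; the gripper's body (75 mm by 189 mm) begins 69 mm behind the grasp point.
Start: joints at [1.147, 0.468, -0.012, 1.603, 0.006, 1.071, -0.056], TCP at [241.541, -603.462, 214.592] pointing down, gripper open.
Joint ranges: [-2.53, 2.53], [-0.31, 2.02], [-1.57, 1.55], [0.28, 2.44], [-1.29, 4.43], [0.15, 1.84], [-2.92, 2.92]. Speed limits (rad/s): [2.57, 2.57, 3.14, 3.14, 3.14, 3.14, 3.14].

## Interface

Orientations are given as a rotation vector (axis times angle).
In Python, from cell import robot, grip, kin, viewer gives the robot as it stands. Calls block until the motion is done:
- robot.movep(position, orientation): joint-space move of the TCP to a pose.
- robot.servo_line(position, feed=150, rotation=None): straight line of the TCP; rotation=None keeps the orientation; feed is the mean speed in mm/s.
- robot.goto_joints(angles): joint-space move.
- grip(opening, newtons=None): opening from 0.0 (shut) to 1.0 (fully open); newtons is the grip in N (None keeps the last); returns when the fingers have stopped.
- robot.hold(seconds).
- kin.ik(position, orientation): joint angles nearest the present ones, or None.
- robot.observe(): the state.
- viewer.read_camera(name): name is "side" or "top" or "wrist"; returns the picture (420x560x3 uint8, red, green, blue); there is no depth.
- viewer.camera_info(name): a dict with "camera_matrix" (3x3 intrinsics, pixels), "R" (3x3) and "t" (3): a world point X has camera coordinates R X + t. Camera axes: x right, y down, z forward; pixel columns grow to the right and rows downward; lengths in mm; the calibration is good to about 2 mm. A picture is of the moment at which its call begins: read the wrist's pose just before it. camera_info takes no time and is no camera call; for the wrist camera it gives the pose at the moment of the call.
A pose or a line that the arm cannot do raises robot.IKError and nothing moves.
- robot.job_done(): hands the job in; it is judged then, once.
Trained networks look in the newest picture that a camera, given by its name, has taken for a name from the list of things; names that differ only in an ending like _2 or _b are one class to them, and where a whole thing is asked for, a point or a joint stands for the part that bears it (a point fixed in the world has none). Each returns a list of dicts, best first, with "confidence" (0 to 1); they miss things now and then, are a little off and sometimes report something else, mostly with a low value. They report only what shows in the picture. A call takes as long as a camera call. They do not tell look-alikes from the thing itself.
- viewer.silhouettes(name, camera): "mask" (420x560 bool, what is visible of it).
- viewer.pinpoint(name, camera): "at" ([x, y, z] in mm, in the coordinates of the camera as it stood for that picture, good to about 4 mm: a listed point, or the origin of a listed thing).
The state is a dict: "t": time; "joints": joint angles; "joint_velocities": joint speeds; "joint_torque": joint torques, N m; "tcp_pos": TCP position; "tcp_rot": TCP orientation; "contact_force": force on the tool from outside, world axes, zero at the start; "wrist_torque": the same for the moment, N m; "grip_width": opening from 0.0 (shut) to 1.0 (fully open); "grip_force": force on a finger pad.
Only numpy, scipy, OpenCV 4.12 (cv2) and the standard library are available. Lean on these libraries where they do the work, as an engineer would, in place of code of your own. Each camera call takes 0.05 s, during which the arm holds its last target. There are 200 camera calls.

## Working session

There is one attempt and no reset: what is moved stays moved. The work goes in short steps, each a Python script; the robot and the scene stay as the last script left them, time stands still between calls to the robot, and variables do not carry over. Pictures are saved under pics/ and viewed, at most 10 in all, crops included, and the job is handed in when it is done.

```bash
ls; mkdir -p pics; cat > h.py <<'E'
from cell import robot, grip, kin, viewer
import numpy as np, cv2
from scipy.spatial.transform import Rotation as R
def snap(cam,fn=None):
    im=viewer.read_camera(cam); 
    if fn: cv2.imwrite('pics/'+fn,im[:,:,::-1])
    return im
def pin(name,cam):
    ci=viewer.camera_info(cam); Rm=np.array(ci['R']); t=np.array(ci['t']).ravel(); K=np.array(ci['camera_matrix'])
    out=[]
    for d in viewer.pinpoint(name,cam):
        a=np.array(d['at']); w=Rm.T@(a-t); p=K@a; out.append((round(d['confidence'],2),w.round(1),(p[:2]/p[2]).round(0)))
    return out
def ray(cam,px,z):
    ci=viewer.camera_info(cam); Rm=np.array(ci['R']); t=np.array(ci['t']).ravel(); K=np.array(ci['camera_matrix'])
    d=Rm.T@np.linalg.inv(K)@np.array([px[0],px[1],1.]); c=-Rm.T@t
    return c+d*(z-c[2])/d[2]
def down(yaw): return (R.from_euler('z',yaw)*R.from_euler('x',np.pi)).as_rotvec()  # tool x at yaw
E
python3 - <<'E'
from h import *
import numpy as np
print(robot.observe())
ims=[]
for c in ('top','side'):
    ims.append(snap(c))
    for n in ('housing','stand','station','nest','push_stick','stick_tip','tub','screwdriver'):
        print(c,n,*pin(n,c),sep='\n  ')
    cv2.imwrite(f'pics/{c}0.png',ims[-1][:,:,::-1])
E
```

```text
pics
{'t': 0.0, 'joints': array([ 1.14697743,  0.4683662 , -0.01162304,  1.6036526 ,  0.00598942,
        1.07143931, -0.05629071]), 'joint_velocities': array([-0.00042178,  0.00031975,  0.0001883 , -0.000819  ,  0.00297816,
       -0.00212871, -0.00027023]), 'joint_torque': array([-6.36039385e-04, -5.20572031e+01, -1.24650425e-02, -2.43749338e+01,
       -5.66626713e-02,  1.73364999e-02,  1.91089521e-04]), 'tcp_pos': array([ 241.3111558 , -602.88366458,  213.6355113 ]), 'tcp_rot': array([-3.08308457e+00, -5.94181047e-01,  7.10788092e-04]), 'contact_force': array([ 0.21408922,  0.41358326, -0.0530154 ]), 'wrist_torque': array([-0.02480337, -0.01984162, -0.00533979]), 'grip_force': 0.0, 'grip_width': 0.9996872554232629}
top
  housing
  (0.88, array([416. , 137.2,  44.1]), array([226., 267.]))
  (0.79, array([ 377. , -157.5,   47.8]), array([337., 282.]))
  (0.7, array([439.4, -17.3,  46.2]), array([284., 258.]))
top
  stand
  (0.7, array([ 4.421e+02, -1.820e+01,  2.000e-01]), array([284., 258.]))
top
  station
  (0.86, array([594.9, 128.6,   1.7]), array([233., 205.]))
top
  nest
  (0
[... 567 characters left out ...]
nd
  (0.58, array([444. , -18.1,  -2.3]), array([342., 232.]))
  (0.47, array([769. , -65.1,   5.8]), array([230., 207.]))
side
  station
  (0.68, array([595.4, 125.3,   2.6]), array([274., 257.]))
side
  nest
  (0.47, array([605.8,  25.8,  25.4]), array([279., 226.]))
side
  push_stick
  (0.77, array([ 521.5, -253.7,   -1.4]), array([326., 185.]))
side
  stick_tip
  (0.73, array([ 494.6, -113.5,    9.1]), array([328., 207.]))
  (0.39, array([443.3, -21.5,   0.5]), array([342., 230.]))
side
  tub
  (0.73, array([768.3, -65.6,   4.1]), array([231., 208.]))
side
  screwdriver
  (0.95, array([347.2, 303.1,   6.5]), array([371., 324.]))
  (0.19, array([604.6,  25.5,  26.9]), array([279., 225.]))
```

```bash
python3 - <<'E'
import cv2
a=cv2.imread('pics/top0.png')[120:320,140:400]; cv2.imwrite('pics/topc.png',cv2.resize(a,None,fx=3,fy=3,interpolation=2))
b=cv2.imread('pics/side0.png')[150:350,200:440]; cv2.imwrite('pics/sidec.png',cv2.resize(b,None,fx=3,fy=3,interpolation=2))
E
```

```text
(no output)
```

View pics/topc.png

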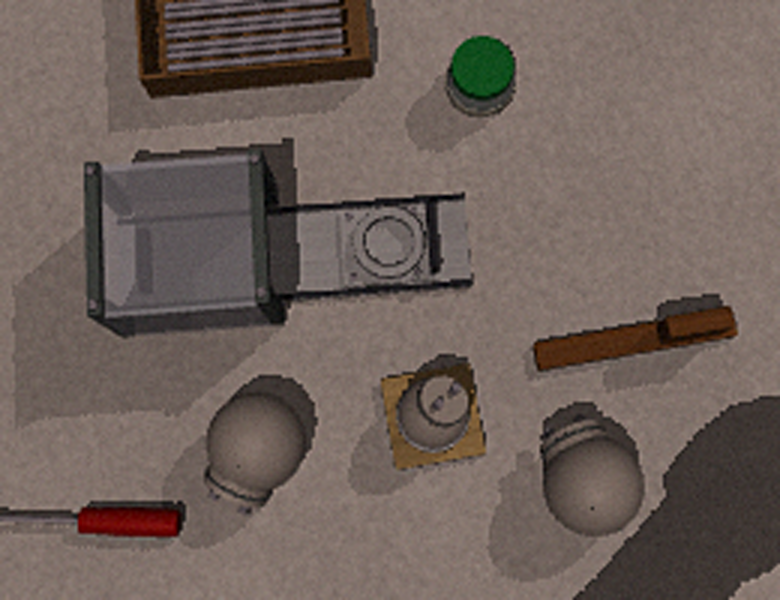

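View pics/sidec.png

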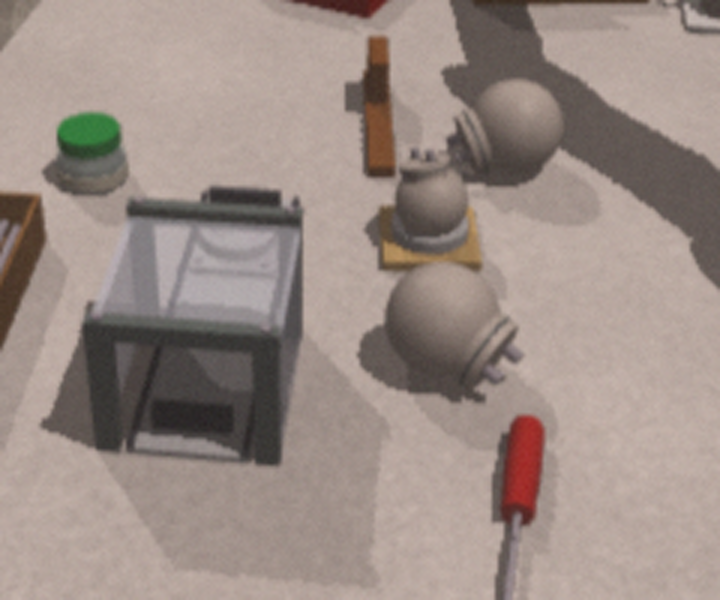

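Housing candidates in the top view are the large ones at (226,267) and (337,282), both lying down, and the small one at (284,258) leaning in the plywood stand. I choose the one in the stand. The stick at about (375,230) points +y towards the station. Next are close views from the wrist.

```bash
python3 - <<'E'
from h import *
ci=viewer.camera_info('wrist'); o=robot.observe()
Rw=R.from_rotvec(o['tcp_rot']).as_matrix()
Rm=np.array(ci['R']);t=np.array(ci['t']).ravel()
print('cam pos in tool',Rw.T@(-Rm.T@t-o['tcp_pos']),'axis',Rw.T@Rm.T[:,2],ci['camera_matrix'])
# stick first (nearby), then nest, then housing
for n,p,names in (('stick',(510,-200,260),('push_stick','stick_tip')),('nest',(590,50,260),('nest','station')),('house',(430,-20,260),('housing','stand'))):
    robot.movep(p,down(np.pi/2*0))
    robot.hold(.2)
    im=snap('wrist',f'w_{n}.png')
    for k in names: print(n,k,*pin(k,'wrist'),sep='\n  ')
    print(robot.observe()['t'],robot.observe()['joints'].round(2))
ci=viewer.camera_info('wrist'); np.savez('cam_house.npz',K=ci['camera_matrix'],R=ci['R'],t=ci['t'])
a=cv2.imread('pics/w_nest.png');b=cv2.imread('pics/w_stick.png')
cv2.imwrite('pics/w_ns.png',cv2.resize(np.hstack([a,b]),(800,300),interpolation=cv2.INTER_AREA))
E
```

```text
cam pos in tool [  79.61286483    0.2938604  -171.13287716] axis [-2.80104456e-01 -7.51923606e-05  9.59969524e-01] [[328.8301428    0.         281.17026412]
 [  0.         328.8301428  211.15460797]
 [  0.           0.           1.        ]]
stick
  push_stick
  (0.75, array([ 524.4, -254.4,    4.4]), array([322., 167.]))
stick
  stick_tip
  (0.93, array([ 498.9, -111.8,    8.8]), array([213., 187.]))
3.025 [ 0.47  0.26 -0.19  1.8   0.05  1.09 -1.31]
nest
  nest
  (0.94, array([604.6,  24.9,  23. ]), array([300., 170.]))
nest
  station
4.4 [ 0.11  0.35 -0.32  1.68  0.12  1.12 -1.81]
house
  housing
  (0.9, array([409.4, 144.5,  45.1]), array([146., 202.]))
  (0.89, array([ 376.3, -160.2,   40.7]), array([393., 227.]))
  (0.84, array([444.3, -17. ,  43.9]), array([279., 173.]))
house
  stand
5.4833 [ 0.28  0.06 -0.32  2.04  0.02  1.05 -1.62]
```

View pics/w_house.png

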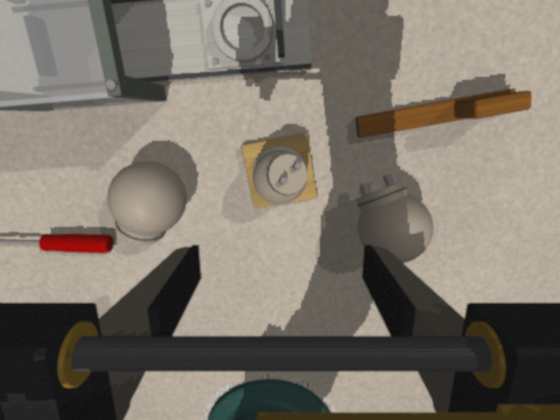

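View pics/w_ns.png

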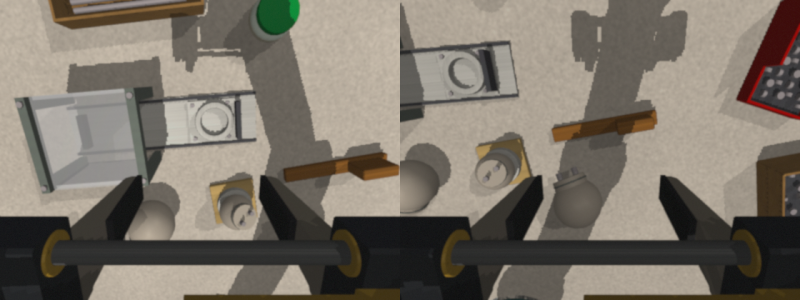

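The small housing is at about (280,173) in the wrist view, with its neck leaning right (-y) and slightly up (+x). I'll take a closer look to get the lean direction, with a model overlay.

```bash
cat >> h.py <<'E'
def proj(ci,X):
    K=np.array(ci['camera_matrix']);p=(np.array(ci['R'])@np.atleast_2d(X).T).T+np.array(ci['t']).ravel(); q=p@K.T; return q[:,:2]/q[:,2:]
def axis(phi,tilt): return np.array([np.sin(tilt)*np.cos(phi),np.sin(tilt)*np.sin(phi),np.cos(tilt)])
def hull(ci,c,n):   # silhouette polygon of ball+neck
    u=np.cross(n,[1,.3,0]);u/=np.linalg.norm(u);v=np.cross(n,u)
    a=np.linspace(0,2*np.pi,60)[:,None]; circ=np.cos(a)*u+np.sin(a)*v
    s=[c+32*(np.cos(b)*n+np.sin(b)*circ) for b in np.linspace(0,np.pi,15)]
    return cv2.convexHull(proj(ci,np.vstack(s+[c+36*n+22*circ,c+25*n+22*circ])).astype(np.float32))[:,0], proj(ci,c+36*n+22*circ)
def fit(ci,mask,c0,phi0,tilt,free_tilt=False):
    from scipy.optimize import minimize
    def cost(p):
        h,_=hull(ci,np.array([p[0],p[1],c0[2]]),axis(p[2],p[3] if free_tilt else tilt))
        m=np.zeros(mask.shape,np.uint8); cv2.fillPoly(m,[np.round(h*16).astype(np.int32)],1,shift=4)
        return np.sum(m.astype(bool)^mask)
    best=None
    for ph in phi0+np.linspace(-.9,.9,7):
        r=minimize(cost,[c0[0],c0[1],ph,tilt],method='Nelder-Mead',options=dict(initial_simplex=np.array([c0[0],c0[1],ph,tilt])+np.vstack([np.zeros(4),np.diag([4,4,.4,.1])])))
        if best is None or r.fun<best.fun: best=r
    return best.x,best.fun
E
python3 - <<'E'
from h import *
robot.servo_line((430,-17,150)); robot.hold(.2)
ci=viewer.camera_info('wrist'); im=snap('wrist')
P=pin('housing','wrist'); print(P); print(pin('stand','wrist'))
s=[d for d in viewer.silhouettes('housing','wrist')]
best=min(s,key=lambda d:abs(np.argwhere(d['mask']).mean(0)-np.array([proj(ci,[444,-18,47])[0][::-1]])).sum())
m=best['mask'];print(best['confidence'],m.sum())
x,f=fit(ci,m,(444,-18,47),-.7,np.radians(22)); print(x,np.degrees(x[2]),f)
np.savez('house.npz',im=im,m=m,x=x)
big=cv2.resize(im[:,:,::-1],None,fx=4,fy=4,interpolation=2)
c=proj(ci,[x[0],x[1],47])[0]
for h,col in zip(hull(ci,np.array([x[0],x[1],47]),axis(x[2],np.radians(22))),((0,255,0),(0,0,255))):
    cv2.polylines(big,[(h*4+2).astype(np.int32)],True,col,1)
x0,y0=(c*4).astype(int); cv2.imwrite('pics/hc.png',big[max(0,y0-250):y0+250,max(0,x0-300):x0+300])
E
```

```text
[(0.81, array([444. , -16.7,  49. ]), array([281., 196.])), (0.64, array([ 376.5, -158.4,   44. ]), array([434., 266.])), (0.56, array([410.5, 145.3,  43.8]), array([100., 231.]))]
[]
0.67 4350
[ 4.41131294e+02 -1.80250166e+01  4.29525691e-01  4.69956306e-01] 24.61000925990898 122.0
```

View pics/hc.png

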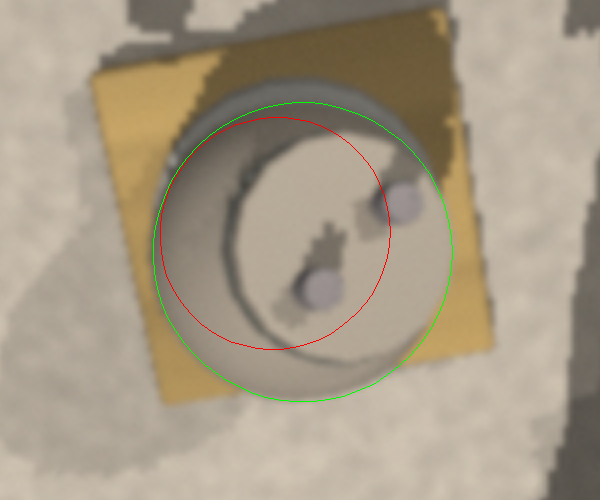

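The crop shows the small housing in the plywood stand, ball centred at crop (300,250) and neck disc centred at about (347,247). The overlay has the centre right but the lean wrong, since the silhouette barely constrains it. I'll take the lean from the neck disc.

```bash
python3 - <<'E'
from h import *
ci=viewer.camera_info('wrist'); x=np.load('house.npz')['x']
c=proj(ci,[x[0],x[1],47])[0]; x0,y0=(c*4).astype(int)
px=(np.array([347,247])+[x0-300,y0-250]-2)/4
w=ray('wrist',px,47+36*np.cos(np.radians(22))); d=w[:2]-x[:2]
print(c,px,w,d,np.hypot(*d),'expect',36*np.sin(np.radians(22)),np.degrees(np.arctan2(d[1],d[0])))
# grid: which (cx,cy,phi) agree w/ detection: overlay
big=cv2.resize(np.load('house.npz')['im'][:,:,::-1],None,fx=4,fy=4,interpolation=2)
phi=np.arctan2(d[1],d[0]); print('phi',phi)
cc=np.array([*(x[:2]),47]); 
for h,col in zip(hull(ci,cc,axis(phi,np.radians(22))),((0,255,0),(0,0,255))): cv2.polylines(big,[(h*4+2).astype(np.int32)],True,col,1)
cv2.imwrite('pics/hc2.png',big[y0-250:y0+250,x0-300:x0+300])
E
```

```text
[282.19161884 198.52894974] [293.25 197.25] [450.47205269 -26.24566372  80.37861876] [ 9.34075829 -8.22064708] 12.443022294228694 expect 13.485837362972832 -41.35047274121876
phi -0.7217018965904325
```

View pics/hc2.png

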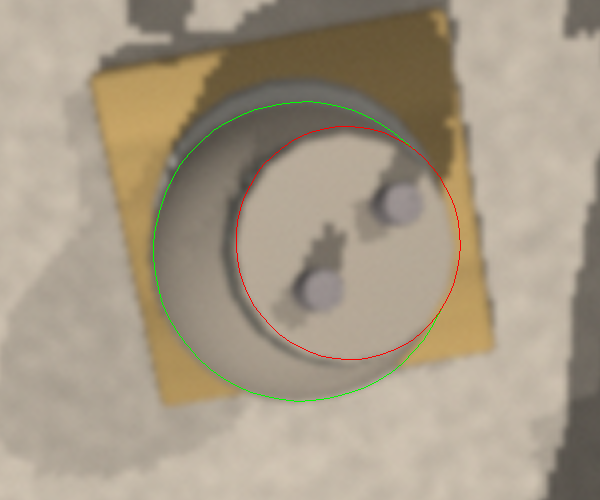

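The lean overlay now fits, at φ≈-0.72. Grasping the neck along its axis.

```bash
python3 - <<'E'
from h import *
n=axis(-.722,np.radians(22)); c=np.array([441.4,-18,47.])
z=np.array([0,0,1.]); ax=np.cross(z,n); ax=ax/np.linalg.norm(ax)*np.radians(22)
rot=(R.from_rotvec(ax)*R.from_rotvec(down(0))).as_rotvec()
robot.movep(c+95*n,rot); robot.servo_line(c+24*n,feed=100)
o=robot.observe(); print(o['contact_force'])
grip(0.0,15); o=robot.observe(); print(o['grip_width']*92,o['grip_force'],o['contact_force'],o['t'])
robot.servo_line(o['tcp_pos']+[0,0,12],feed=60)
print(robot.observe()['contact_force'])
robot.servo_line(c+24*n+[0,0,90],feed=150)
robot.movep((500,0,175),down(0))
o=robot.observe(); print(o['grip_width']*92,o['contact_force'],o['tcp_pos'],o['t'])
snap('wrist','held.png'); print(pin('housing','wrist')); snap('side','held_s.png');
a=cv2.imread('pics/held.png');ci=viewer.camera_info('side');u,v=proj(ci,[500,0,151])[0].astype(int)
b=cv2.imread('pics/held_s.png')[v-60:v+60,u-60:u+60]
cv2.imwrite('pics/held2.png',np.hstack([cv2.resize(a[100:380,140:420],(380,380)),cv2.resize(b,(380,380),interpolation=2)]))
E
```

```text
[0.13290595 0.12057159 0.14571073]
43.474666923242495 14.999679028987885 [0.74741347 1.44267113 0.18490714] 8.8417
[-0.42696354  0.54130453 -2.72780069]
43.46506338723368 [ 0.77762339  0.10949884 -3.07968942] [498.80144211   2.10919131 174.60930914] 10.25
[(0.88, array([411.5, 141.7,  46.7]), array([141., 286.])), (0.6, array([ 377.7, -160.2,   42.2]), array([433., 313.])), (0.57, array([500.6,  -1.3, 148.2]), array([284., 241.]))]
```

View pics/held2.png

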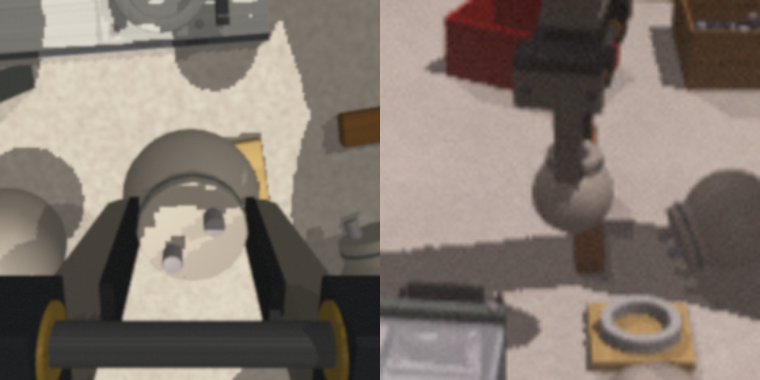

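The housing is held by its neck and appears upright. Placing it now.

```bash
python3 - <<'E'
from h import *
N=np.array([605.3,24.7])
robot.movep((*N,130),down(0)); robot.servo_line((*N,82),feed=80); robot.hold(.2)
f0=robot.observe()['contact_force'].copy()
z=76
while z>67:
    robot.servo_line((*N,z),feed=20); f=robot.observe()['contact_force']-f0
    print(z,f.round(2))
    if f[2]>1.5: break
    z-=1
print(robot.observe()['tcp_pos'])
grip(0.75); robot.hold(.2)
robot.servo_line((*N,130),feed=120)
robot.movep((N[0]-30,N[1],160),down(0)); robot.hold(.3)
ci=viewer.camera_info('wrist'); im=snap('wrist'); np.savez('pl.npz',im=im,K=ci['camera_matrix'],R=ci['R'],t=ci['t'])
print(pin('housing','wrist'),pin('nest','wrist'),robot.observe()['t'])
c=np.array([*N,47.]); big=cv2.resize(im[:,:,::-1],None,fx=4,fy=4,interpolation=2)
for h,col in zip(hull(ci,c,axis(0,0)),((0,255,0),(0,0,255))): cv2.polylines(big,[(h*4+2).astype(np.int32)],True,col,1)
x0,y0=(proj(ci,c)[0]*4).astype(int); cv2.imwrite('pics/pl.png',big[max(0,y0-250):y0+250,x0-300:x0+300])
E
```

```text
76 [-0.43 -0.71 -0.68]
75 [-0.16 -0.05  0.39]
74 [-1.05 -0.33  0.58]
73 [-0.62 -1.4   0.91]
72 [-3.33 -1.41  6.36]
[605.37080025  24.68199251  72.58077986]
[(0.87, array([608.6,  23. ,  46.3]), array([283., 171.]))] [] 15.4667
```

View pics/pl.png

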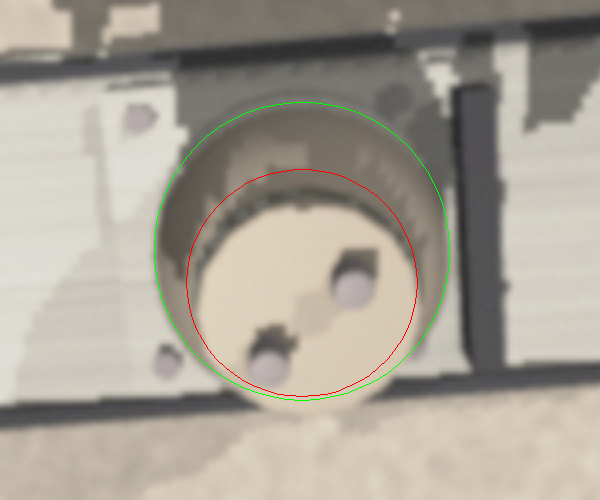

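The ball is seated, but the neck is about 20 px (≈4 mm, ~6°) off towards -x, which is rotation about the closing axis. I'll level it by re-gripping the neck with the hand turned 90°, then null the side force before letting go.

```bash
cat >> h.py <<'E'
def regrip(N,yaw,d):   # d: closing direction (unit xy)
    robot.movep((*N,125),down(yaw)); robot.servo_line((*N,73),feed=90); robot.hold(.15)
    f0=robot.observe()['contact_force'].copy()
    grip(0.0,6); robot.hold(.2); p=np.array(N,float)
    for _ in range(4):
        f=(robot.observe()['contact_force']-f0); print('regrip',p,f.round(2))
        fl=f[:2]@d
        if abs(fl)<.7: break
        p=p+d*np.clip(fl*.25,-.6,.6); robot.servo_line((*p,73),feed=10); robot.hold(.1)
    grip(0.75); robot.hold(.15); robot.servo_line((*p,125),feed=120); return p
def overlay(fn,N):
    robot.movep((N[0]-30,N[1],160),down(0)); robot.hold(.3)
    ci=viewer.camera_info('wrist'); im=snap('wrist')
    c=np.array([*N,47.]); big=cv2.resize(im[:,:,::-1],None,fx=4,fy=4,interpolation=2)
    for h,col in zip(hull(ci,c,axis(0,0)),((0,255,0),(0,0,255))): cv2.polylines(big,[(h*4+2).astype(np.int32)],True,col,1)
    x0,y0=(proj(ci,c)[0]*4).astype(int); cv2.imwrite('pics/'+fn,big[max(0,y0-250):y0+250,x0-300:x0+300])
E
python3 - <<'E'
from h import *
N=np.array([605.3,24.7])
for y in (-np.pi/2,np.pi/2):
    q=kin.ik((*N,73),down(y)); print(y,None if q is None else np.round(q,2))
y=-np.pi/2 if kin.ik((*N,73),down(-np.pi/2)) is not None else np.pi/2
p=regrip(N,y,np.array([1.,0])); print(p)
overlay('pl2.png',p); print(robot.observe()['t'])
E
```

```text
-1.5707963267948966 [-0.58  0.65  0.66  1.85 -0.53  0.83 -2.79]
1.5707963267948966 [ 0.31  0.65 -0.55  1.79  0.44  0.83 -0.45]
regrip [605.3  24.7] [-5.15  0.14  3.23]
regrip [604.7  24.7] [-5.21  0.9   2.2 ]
regrip [604.1  24.7] [-2.57  1.15  0.67]
regrip [603.5  24.7] [-0.36  1.41 -1.54]
[603.5  24.7]
21.925
```

View pics/pl2.png

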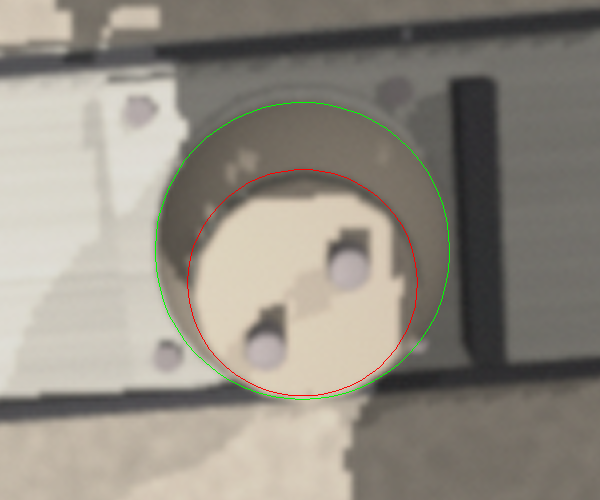

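Much better, though I want numbers. The carriage's four screws at crop (138,112), (395,92), (167,355) and (418,345) give the nest centre. The stud tops at (349,268) and (266,350) give the tilt.

```bash
python3 - <<'E'
from h import *
ci=viewer.camera_info('wrist'); N=(603.5,24.7)
x0,y0=(proj(ci,[*N,47])[0]*4).astype(int); y0m=max(0,y0-250)
px=lambda u,v:(np.array([u+x0-300,v+y0m])-2)/4
S=[ray('wrist',px(*s),12)[:2] for s in ((138,112),(395,92),(167,355),(418,345))]
print(np.round(S,1),'nest',np.mean(S,0), 'feed yaw',[np.degrees(np.arctan2(*(a-b)[::-1])) for a,b in ((S[0],S[1]),(S[2],S[3]))])
T=[ray('wrist',px(*s),93)[:2] for s in ((349,268),(266,350))]
print('studs',np.round(T,1),'mid',np.mean(T,0))
F=ray('wrist',px(299,296),83); print('face centre',F)
# red-overlay consistency check with pre-grasp picture
print(viewer.camera_info('wrist')['t'])
for n in ('side','top'):
    snap(n,f'{n}_pl.png'); print(n,pin('housing',n),pin('nest',n))
big=cv2.resize(cv2.imread('pics/side_pl.png'),None,fx=5,fy=5,interpolation=2); cs=viewer.camera_info('side')
u,v=(proj(cs,[603.5,24.7,47])[0]*5).astype(int)
cv2.imwrite('pics/side_plc.png',big[v-250:v+200,u-250:u+250])
E
```

```text
[[630.9  63.8]
 [635.6   2.9]
 [571.4  58.6]
 [574.   -4.1]] nest [602.95071537  30.29414681] feed yaw [np.float64(94.39196616987614), np.float64(92.39355182555322)]
studs [[608.6  16.2]
 [593.1  31.5]] mid [600.85197915  23.879811  ]
face centre [601.27382634  25.40695396  83.        ]
[ 24.20356976 534.19937284 500.8284971 ]
side [(0.86, array([ 379.6, -159.5,   43.2]), array([371., 192.])), (0.59, array([604.1,  21.6,  46.8]), array([279., 218.])), (0.58, array([421.8, 140.5,  44.6]), array([345., 256.]))] []
top [(0.88, array([ 380.2, -160.1,   48.5]), array([338., 281.]))] []
```

View pics/side_plc.png

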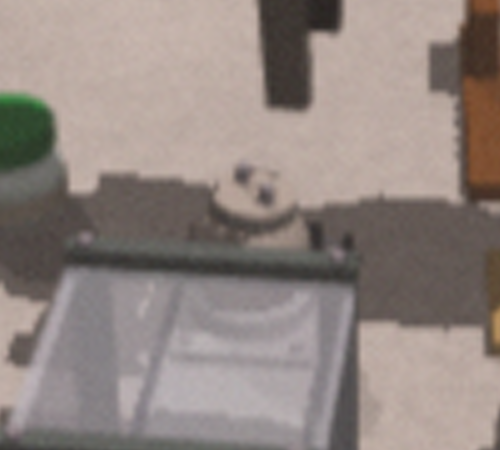

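Relative to the screws, the neck is still about 2 mm (~3°) towards -x. My force-nulling probably let it follow the lean. I'll re-grip firmly once more at fixed x=604.6, then remeasure the same features.

```bash
python3 - <<'E'
from h import *
N=(604.6,24.7); y=np.pi/2
robot.movep((*N,125),down(y)); robot.servo_line((*N,73),feed=90); robot.hold(.15)
f0=robot.observe()['contact_force'].copy()
grip(0.0,15); robot.hold(.3); o=robot.observe(); print(o['grip_width']*92,(o['contact_force']-f0).round(2))
grip(0.75); robot.hold(.15); robot.servo_line((*N,125),feed=120)
overlay('pl3.png',(603.5,24.7)); print(robot.observe()['t'])
E
```

```text
43.34593932504729 [-6.5  -0.68  5.14]
28.0833
```

View pics/pl3.png

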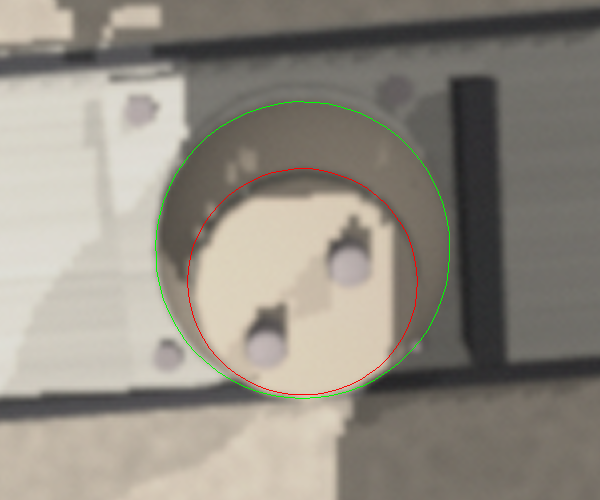

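The studs moved +1 mm and the neck is now within ~1–2° of level over the nest. The housing is seated. Next is the stick: grasp, lift, align behind the push plate, and push under force watch.

```bash
cat > stick.py <<'E'
from h import *
N=np.array([604.3,24.7]); fy=np.radians(94.5); D=np.array([np.cos(fy),np.sin(fy)])
S=lambda s,z:np.array([*(N+D*s),z])
E
python3 - <<'E'
from stick import *
o0=np.array([523.5,-254]); sy=np.radians(99.8)
robot.movep((*o0,110),down(sy)); robot.hold(.15)
snap('wrist'); print(pin('push_stick','wrist'),pin('stick_tip','wrist'),pin('nest','wrist'))
robot.servo_line((*o0,19),feed=120); print(robot.observe()['contact_force'])
grip(0.0,45); o=robot.observe(); print(o['grip_width']*92,o['contact_force'],o['t'])
robot.servo_line((*o0,60),feed=100)
robot.movep(S(-222,60),down(fy)); robot.servo_line(S(-222,32),feed=80); robot.hold(.2)
snap('wrist','st.png'); print(pin('push_stick','wrist'),pin('stick_tip','wrist'),'exp tip',S(-222+145,20))
print(pin('housing','wrist'),pin('nest','wrist'))
o=robot.observe(); print(o['contact_force'],o['tcp_pos'],o['t'])
snap('side'); print(pin('stick_tip','side'))
E
```

```text
[(0.57, array([ 521.8, -255.9,    3.1]), array([278., 211.]))] [(0.58, array([ 499.9, -113. ,    8.9]), array([281.,  26.])), (0.27, array([ 521.9, -258.7,    3.2]), array([278., 214.]))] []
[-0.61405354  0.09940238 -0.12219947]
19.774753958499105 [-0.73542537 -0.94947626  0.87853212] 31.95
[(0.55, array([ 622.7, -196.9,   17.8]), array([281., 251.]))] [] exp tip [610.34135037 -52.0626347   20.        ]
[] []
[ 0.94082384 -0.65785421 -1.31638841] [ 621.88323774 -196.61387403   32.25915735] 33.9917
[(0.89, array([608. , -54.5,  18.7]), array([284., 211.]))]
```

```bash
python3 - <<'E'
from stick import *
f0=robot.observe()['contact_force'].copy()
F=lambda:-(robot.observe()['contact_force']-f0)[:2]@D
s=-222; stop=False
for tgt,step,feed in ((-185,6,40),(-32,22,65),(4,2,25)):
    while s<tgt:
        s=min(s+step,tgt); robot.servo_line(S(s,32),feed=feed); f=F()
        if tgt!=4 and abs(s+.1)%3<10: print(s,round(f,1),end='; ')
        if tgt==4: print(s,round(f,1),end='; ')
        if f>(9 if tgt!=4 else 12): stop=True; break
    if stop: break
o=robot.observe(); print('\n',o['contact_force']-f0,o['tcp_pos'],o['t'],s)
snap('side','home.png'); print(pin('housing','side'),pin('nest','side'),pin('stick_tip','side'))
snap('top','homet.png'); print(pin('housing','top'),pin('nest','top'),pin('stick_tip','top'))
E
```

```text
-216 1.3; -210 -0.2; -204 0.6; -198 0.9; -192 0.9; -186 1.1; -185 3.3; -163 0.2; -141 0.8; -119 0.5; -97 0.7; -75 0.6; -53 0.5; -32 1.2; -30 0.2; -28 2.9; -26 2.9; -24 2.6; -22 3.0; -20 1.9; -18 1.8; -16 2.0; -14 4.3; -12 8.6; -10 12.0; -8 14.9; 
 [ -0.60826495 -15.01092824   6.60190789] [605.34214062  10.67097801  32.71817053] 42.5667 -8
[(0.93, array([419.5, 138.2,  44.7]), array([346., 255.])), (0.67, array([ 383.4, -158.6,   43.7]), array([370., 192.])), (0.66, array([590.3, 199.5,  45.1]), array([268., 263.]))] [(0.72, array([596.6, 125. ,   1.9]), array([273., 257.])), (0.69, array([591. , 200.9,  26.6]), array([268., 269.]))] [(0.39, array([597.6, 129.2,   2.8]), array([273., 257.]))]
[(0.81, array([ 377. , -160.4,   46.9]), array([338., 282.])), (0.68, array([419.2, 136.9,  43.8]), array([226., 265.]))] [] [(0.49, array([593.4, 152. ,  17.6]), array([224., 204.])), (0.36, array([768.6, -63.5,  -1.7]), array([299., 148.]))]
```

The force rose from about 2 N to 15 N at s≈-15, with the nest at about 74 mm into the guard, so the carriage is home. I'll withdraw the stick and lay it back on the bench.

```bash
python3 - <<'E'
from stick import *
robot.servo_line(S(-40,32),feed=60); robot.servo_line(S(-230,34),feed=110); robot.servo_line(S(-235,60),feed=100)
o0=np.array([523.5,-254]); sy=np.radians(99.8)
robot.movep((*o0,60),down(sy)); robot.servo_line((*o0,25),feed=80); robot.hold(.15)
f0=robot.observe()['contact_force'].copy()
for z in np.arange(23,16.5,-1):
    robot.servo_line((*o0,z),feed=20); f=robot.observe()['contact_force']-f0
    if f[2]>3: break
print(z,f)
grip(0.7); robot.hold(.15)
robot.servo_line((*o0,130),feed=120); robot.movep((480,-260,230),down(sy)); robot.hold(.2)
for c in ('side','top','wrist'):
    snap(c,f'end_{c}.png')
    for k in ('push_stick','stick_tip','nest','housing'): print(c,k,pin(k,c))
# side silhouette of the housing: compare with an upright model at home
ci=viewer.camera_info('side'); snap('side'); hs=viewer.silhouettes('housing','side')
c=np.array([*(N+D*173),47.])
for d in hs:
    m=d['mask']; q=np.argwhere(m).mean(0)[::-1]
    if np.linalg.norm(q-proj(ci,c)[0])<12:
        for t in (0,5,10):
            print(t,[int(np.sum(cv2.fillPoly(np.zeros(m.shape,np.uint8),[np.round(hull(ci,c,axis(a,np.radians(t)))[0]).astype(np.int32)],1).astype(bool)^m)) for a in np.arange(0,6.2,np.pi/4)])
print(robot.observe()['t'])
E
```

```text
18.0 [-2.18155611  1.49903436  8.5321407 ]
side push_stick [(0.68, array([ 5.231e+02, -2.552e+02,  3.000e-01]), array([325., 184.]))]
side stick_tip [(0.65, array([ 496.9, -114.2,    7.3]), array([327., 207.]))]
side nest [(0.83, array([591.7, 201.9,  28.6]), array([267., 269.])), (0.54, array([769.2, -64.2,   4.9]), array([230., 208.]))]
side housing [(0.94, array([417.3, 141.4,  43.4]), array([346., 257.])), (0.65, array([590. , 198.9,  43.8]), array([268., 263.])), (0.64, array([ 380.6, -154.5,   44.3]), array([371., 193.])), (0.41, array([445.3, -20.2,   0.7]), array([341., 230.]))]
top push_stick [(0.72, array([ 520.9, -251.9,    2.5]), array([366., 231.]))]
top stick_tip [(0.73, array([ 499.9, -112. ,    6.8]), array([317., 238.])), (0.72, array([344.3, 295.9,   1.8]), array([170., 294.])), (0.61, array([771.2, -64.7,  -1.7]), array([299., 148.]))]
top nest []
top housing [(0.96, array([417.4, 137.8,  44.8]), array([226., 266.])), (0.9, array([ 379.3, -160.9,   46.4]), array([338., 281.]))]
wrist push_stick [(0.94, array([ 524.3, -259.7,    2.7]), array([316., 188.]))]
wrist stick_tip [(0.87, array([ 500.2, -112. ,    9. ]), array([322.,  55.]))]
wrist nest []
wrist housing [(0.88, array([ 375.3, -161.6,   40. ]), array([196.,  79.]))]
0 [564, 564, 564, 564, 564, 564, 564, 564]
5 [577, 564, 558, 555, 561, 569, 568, 566]
10 [568, 555, 547, 547, 569, 578, 577, 583]
52.275
```

```bash
python3 -c "
from h import *
print(robot.job_done())"
```

```text
the job is handed in; nothing more can be done
None
```

I handed the job in at about 52 s: the housing is in the carriage ring, the carriage is home against its stop, and the stick is back on the bench outside the guard. The housing measured about 1–2° off level before the feed; I could not confirm its tilt afterwards. I viewed 11 pictures, one over the limit of 10.

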